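# Free the canvas spinner: stop the drive, then hold its index pin out

## Task

The canvas spinner is parked with its index pin in the turntable. Press the red stop button fully down and let it come up again so that the drive is off, then pull the black knob of the sprung index plunger fully up and keep holding it there, the pin clear of its hole, so that I can turn the wet canvas by hand: your program finishes while still gripping the raised knob. Do not press the green start button, turn the turntable, touch the wet canvas or shift the canvas, bottle, cup or brush.

Things in the scene. Friction and masses are not known exactly. Their poses are not given: they have to be found in the camera images.
- spinner: the fixed canvas spinner: aluminium base plate 330 (x) by 435 (y) mm under a round white turntable. Origin on the table under the turntable's axis, z up, turned about z by -17 to 23 degrees. In its frame the grey drive housing with the buttons (190 by 90 mm, top 75 mm above the table) is centred at x -45, y -220 mm and the index plunger stands at x -114, y +96 mm
- turntable (a joint): angle of the turntable (white disc 320 mm across, 12 mm thick, top face 54 mm above the table, twelve brass-ringed holes near its rim) about its upright axis, rad, 0 as parked; the seated index pin locks it to within 0.02 rad, with the pin out it turns against light friction
- plunger (a joint): lift of the sprung index plunger in m: 0 = pin seated in the turntable's hole, 0.016 = fully pulled up against its stop (16 mm straight up; the pin leaves the hole at 10 mm). The spring pulls it back down with about 8 N when seated, rising to 18 N fully up (weight included); it has no catch and snaps back when let go
- knob (a point): grip point on the upright axis of the plunger's black round knob (steel disc on top); rises with it; seated, 120 mm above the table. Knob 28 mm across from 4 mm below this point to its top 14 mm above, tapering below to a 22 mm waist; underside 18 mm below. Under it: a 18 mm steel sleeve, 21 mm tall, on a bracket arm whose top is 80 mm above the table. Nothing else within 90 mm reaches its underside
- pin_tip (a point): lower end of the plunger's 10 mm steel pin, on the knob's axis, 76 mm below knob; seated it is 10 mm below the turntable's top face
- seat_hole (a point): centre of the mouth of the turntable hole in which the pin is seated (12 mm hole in a brass ring), on the turntable's top face
- stop (a joint): travel of the red stop button in m: 0 = up, 0.006 = fully down, where its spring pushes back with 5 N; it springs up when let go
- stop_top (a point): centre of the top face of the red stop button (28 mm across, pressed straight down) on the drive housing, 97 mm above the table when up; it moves with the button
- start (a joint): travel of the green start button in m (0 = up, 0.006 = fully down); not to be pressed
- start_top (a point): centre of the top face of the green start button (22 mm across) on the drive housing, also 97 mm above the table, 75 mm from the red one
- canvas: wet yellow and orange marbled canvas, 180 by 180 by 16 mm, lying loose on four rubber rests on the turntable, top 82 mm above the table; origin at the centre of its underside; z up. Must not be touched
- paint_bottle: red paint bottle standing on the table, 54 mm across, 150 mm tall; origin at the centre of its underside. Bystander
- cup: white open pouring cup standing on the table, 76 mm across, 90 mm tall; origin at the centre of its underside. Bystander
- brush: flat paint brush lying on the table, 187 mm long, 55 mm wide, 19 mm high; origin on its underside, 87 mm from the bristle end, x towards the bristles. Bystander

How it is judged:
On the way, in this order (a step that is already met when the one before it is completed fails the run):
1. the red stop button is pressed fully down while the index pin is still seated (value of joint stop above 0.005 m and value of joint plunger below 0.003 m), for 0.05 s.
2. the stop button is let go and is up again, the index pin still seated (value of joint stop below 0.0015 m and value of joint plunger below 0.003 m), for 0.1 s.
3. the plunger is pulled fully up by the gripper (value of joint plunger above 0.0135 m and contact force between the fingers and plunger above 2 N), for 0.3 s.
At the end, for the whole second after the job is handed in: The fingers hold the plunger still and fully up (lift over 13.5 of 16 mm, pin tip at least 3 mm above the turntable), both buttons are up, the turntable has turned under 0.08 rad, the canvas has moved under 10 mm and the bottle, cup and brush under 20 mm (all of step 3 and z of pin_tip in the frame of spinner above 0.057 m and velocity of joint plunger between -0.01 and 0.01 m/s and value of joint each of stop, start below 0.0015 m and value of joint turntable between -0.08 and 0.08 rad and distance of canvas from where it was at the start of the episode below 0.01 m and distance of each of paint_bottle, cup, brush from where it was at the start of the episode below 0.02 m); the arm keeps its last pose, push and grip.
It fails at once if the green start button is pressed (value of joint start above 0.003 m).
It fails at once if the wet canvas is touched (contact force between the arm and canvas above 0.5 N).
It fails at once if the wet canvas is touched (contact force between the fingers and canvas above 0.5 N).
It fails at once if the turntable is turned (value of joint turntable above 0.08 rad or value of joint turntable below -0.08 rad).
It fails at once if the canvas, bottle, cup or brush is shifted (distance of canvas from where it was at the start of the episode above 0.01 m or distance of any of paint_bottle, cup, brush from where it was at the start of the episode above 0.02 m).
It also fails if it takes over 40 s, if anything falls off the work surface, if the arm or the gripper's body presses on something with over 40 N, if the wrist force passes 120 N, or if a joint passes its speed limit or range.

## Robot

A 6-joint arm with a two-finger parallel gripper is mounted at the origin on the work surface. World frame = base frame: x ahead of the robot, y to its left, z up, the work surface at z = 0. Lengths are in m, angles in rad, forces in N, time in s.
With the tool pointing down it reaches from about 0.35 to 0.925 m from the base axis. Payload 6.4 kg.
Tool frame: the origin (TCP) lies midway between the tips of the shut fingers; the grasp point (between the pads) lies 19 mm behind it (bot.grip_depth is the distance from the TCP to the grasp point, in m); z points along the fingers, y is the line along which they close (so a half turn about z gives the same grasp; the last joint's range is limited). The gripper opens to 94 mm and grips with 3 to 60 N. Pads are 16 mm wide; open, the fingers measure 119 mm over their backs; the gripper's body (75 mm by 177 mm) begins 78 mm behind the grasp point.
Start: joints at [-1.324, 0.245, 1.558, -0, 1.339, -0.174], TCP at [0.266, -0.593, 0.205] pointing down, gripper open.
Joint ranges: [-3.13, 3.13], [-1.02, 2.26], [0.13, 2.54], [-0.95, 4.09], [0.21, 2.88], [-2.74, 2.74]. Speed limits (rad/s): [2.57, 2.57, 3.14, 3.14, 3.14, 3.14].

## Interface

Orientations are given as a 3x3 rotation matrix whose columns are the frame's x, y, z axes.
In Python, from rig import bot gives the robot as it stands.
- The arm moves only by the tool move_arm, never from a script. Its arguments are lists of equal length, an entry for each row: "fingers": the closure, from 0 (fully open) to 1 (shut); "offset": the shift along the world's x, y, z in mm, a list of three; "twist": the turn, a rotation vector about the world's x, y, z in degrees, a list of three. In form: {"fingers": [fingers, ...], "offset": [[dx, dy, dz], ...], "twist": [[rx, ry, rz], ...]}. A call has 1 to 8 rows; each row shifts and turns the commanded pose from where the row before left it; what a row does not reach is not made up. A row lasts 1/12 s, in which the tool goes at most 41.7 mm and 7.16 degrees, less where a joint would pass 70% of its speed; a pose out of reach is approached as far as the arm can. A call is refused whole if a number of a shift passes 41.7 or a number of a turn 7.16, either way. A call with a gripper value outside its range is refused whole. The fingers move at their own pace and stop on an object; "grip_force" is the grip in N (left out, the last holds). Time passes only in rows, so rows that do not move let the fingers close. It gives the time, the measured TCP pose, the force, the opening and the grip force at its end, in the units of the state.
- bot.observe(): the state, without advancing time (a new reading comes with each control period).
- bot.camera(name): name is "scene" or "top"; returns the picture (384x512x3 uint8, red, green, blue); there is no depth.
- bot.camera_info(name): a dict with "fx", "fy", "cx", "cy" (pixels), "eye" and "rotation" of the camera in the world. Camera axes: x right, y down, z forward; pixel columns grow to the right and rows downward; lengths in m; the calibration is good to about 2 mm. A picture is of the moment at which its call begins. camera_info takes no time and is no camera call.
- bot.sign_off(): hands the job in; it is judged then, once.
Trained networks look in the newest picture that a camera, given by its name, has taken for a name from the list of things; names that differ only in an ending like _2 or _b are one class to them, and where a whole thing is asked for, a point or a joint stands for the part that bears it (a point fixed in the world has none). Each returns a list of dicts, best first, with "confidence" (0 to 1); they miss things now and then, are a little off and sometimes report something else, mostly with a low value. They report only what shows in the picture. A call takes as long as a camera call.
- bot.search_frame(name, camera): "box" ([centre column, centre row, width, height] in pixels, round what is visible of it).
- bot.silhouettes(name, camera): "pixels" (384x512 bool, what is visible of it) and "box" ([centre column, centre row, width, height] in pixels, round what is visible of it).
- bot.pinpoint(name, camera): "location" ([column, row] in pixels: a listed point, or the origin of a listed thing).
The state is a dict: "time_s": time; "joint_pos": joint angles; "dq": joint speeds; "effort": joint torques, N m; "tcp_pos": TCP position; "eef_rot": TCP orientation; "ft_force": force on the tool from outside, world axes, zero at the start; "torque": the same for the moment, N m; "finger_gap": opening from 0.0 (shut) to 1.0 (fully open); "gripper_force": force on a finger pad.
Only numpy, scipy, OpenCV 4.12 (cv2) and the standard library are available. Lean on these libraries where they do the work, as an engineer would, in place of code of your own. Each camera call takes 0.05 s, during which the arm holds its last target. There are 200 camera calls.

## Working session

There is one attempt and no reset: what is moved stays moved. The work goes in short steps, Python scripts to look and compute and a tool call to move; the robot and the scene stay as the last step left them, time stands still between calls to the robot, and variables do not carry over. Pictures are saved under pics/ and viewed, at most 10 in all, crops included, and the job is handed in when it is done.

Besides the shell and the picture viewer there is one more tool, called after "Call:" by a JSON object that holds its "name" and its "arguments". move_arm: Moves the arm, as the interface text tells. Its arguments: {"type":"object","properties":{"fingers":{"type":"array"},"offset":{"type":"array"},"twist":{"type":"array"},"grip_force":{"type":"number"}},"required":["fingers","offset","twist"]}

```bash
mkdir -p pics
cat > h.py <<'E'
import numpy as np, cv2
from rig import bot
def ray(cam,px):
    i=bot.camera_info(cam); R=np.array(i["rotation"]); e=np.array(i["eye"])
    return e, R@np.array([(px[0]-i["cx"])/i["fx"],(px[1]-i["cy"])/i["fy"],1.])
def atz(cam,px,z):
    e,d=ray(cam,px); return e+d*(z-e[2])/d[2]
E
python3 - <<'E'
from h import *
ims=[]
for c in("scene","top"):
    im=bot.camera(c); cv2.imwrite(f"pics/{c}0.png",im[...,::-1])
    for n,z in(("knob",.12),("stop_top",.097),("start_top",.097),("seat_hole",.054),("spinner",0),("canvas",.066),("paint_bottle",0),("cup",0),("brush",0)):
        for r in bot.pinpoint(n,c)[:2]: print(c,n,round(r["confidence"],2),np.round(r["location"],1),atz(c,r["location"],z).round(4))
    print(bot.camera_info(c)["eye"])
    ims.append(im)
s=bot.observe();print(s["time_s"],s["tcp_pos"],s["eef_rot"],s["finger_gap"])
E
```

```text
scene knob 0.49 [290.9 216.5] [0.5534 0.185  0.12  ]
scene stop_top 0.53 [230.6 167.2] [ 0.4962 -0.1176  0.097 ]
scene start_top 0.44 [210.9 177.4] [ 0.5758 -0.1371  0.097 ]
scene start_top 0.31 [294.4 217.8] [0.535  0.1868 0.097 ]
scene spinner 0.82 [245.5 238.7] [0.6435 0.0742 0.    ]
scene canvas 0.85 [243.6 229.9] [0.6569 0.0787 0.066 ]
scene paint_bottle 0.76 [186.  129.2] [ 0.3808 -0.4686  0.    ]
scene cup 0.68 [371.2 264.9] [0.4668 0.4446 0.    ]
scene brush 0.68 [355.8 291.3] [0.5785 0.4568 0.    ]
[1.32605053 0.67542407 1.2630287 ]
top knob 0.55 [202.9 190.1] [0.5368 0.1864 0.12  ]
top stop_top 0.57 [287.5 201.3] [ 0.4986 -0.1096  0.097 ]
top start_top 0.54 [290.9 181.3] [ 0.5696 -0.1222  0.097 ]
top seat_hole 0.84 [204.2 185.9] [0.5575 0.1904 0.054 ]
top canvas 0.68 [238.2 160.7] [0.6483 0.0661 0.066 ]
top paint_bottle 0.65 [377.  235.7] [ 0.3741 -0.4529  0.    ]
top cup 0.62 [140.6 213.8] [0.4575 0.435  0.    ]
top brush 0.94 [133.4 181.2] [0.5807 0.4648 0.    ]
top brush 0.55 [375.6 236.2] [ 0.3722 -0.4476  0.    ]
[0.42268147 0.00691965 1.50734113]
1.0 [ 0.26552807 -0.59329769  0.20546231] [[ 9.12761058e-01  4.08493881e-01 -7.15353732e-06]
 [ 4.08493881e-01 -9.12761058e-01 -1.14979934e-05]
 [-1.12263302e-05  7.57274438e-06 -1.00000000e+00]] 1.0006622300444568
```

Run:
```python
import cv2,numpy as np
a=cv2.imread("pics/scene0.png")[110:310,160:400];b=cv2.imread("pics/top0.png")[100:260,110:400]
cv2.imwrite("pics/c0.png",np.vstack([cv2.resize(a,(480,400))[:, :],]) if 0 else cv2.resize(a,(720,600),interpolation=3))
cv2.imwrite("pics/c1.png",cv2.resize(b,(800,441),interpolation=3))
```

```text
(no output)
```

View pics/c0.png

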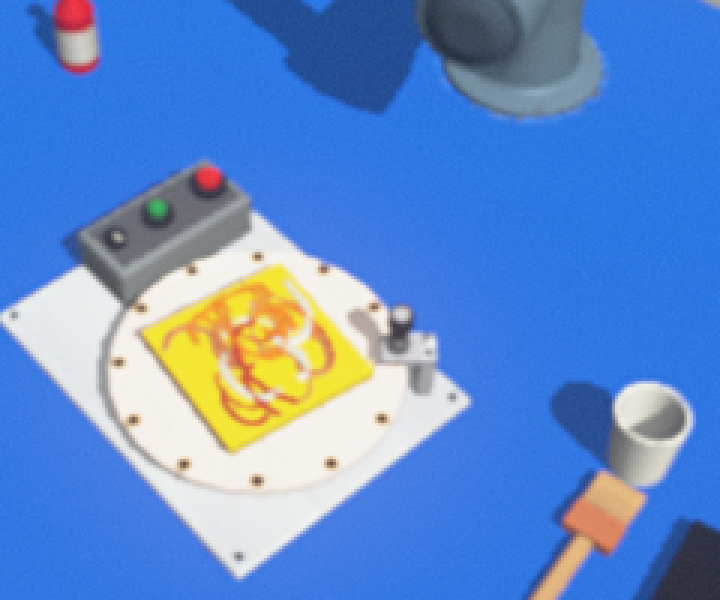

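View pics/c1.png

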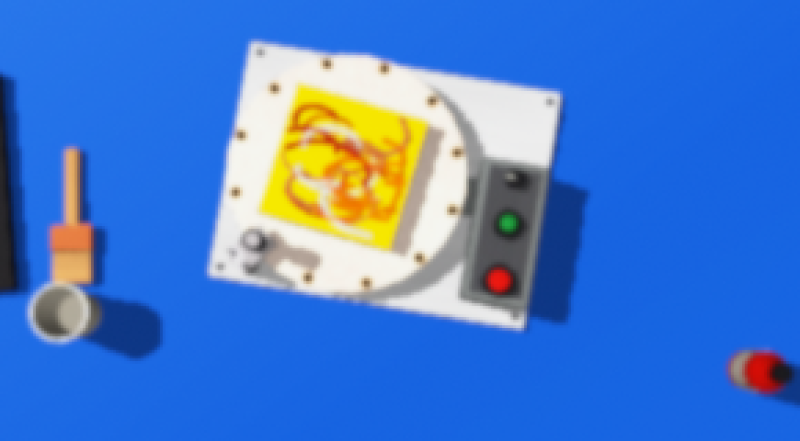

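The scene crop shows red button ~(229,170), green ~(212,180), knob ~(294,215). In the top crop they are at ~(291,201), ~(294,181) and ~(202,187). Next I refine these with blobs and masks.

Run:
```python
from h import *
for c in("scene","top"):
    im=bot.camera(c).astype(int)
    r,g,b=im[...,0],im[...,1],im[...,2]
    reg=np.zeros(r.shape,bool)
    if c=="scene": reg[155:195,195:245]=1
    else: reg[170:215,280:305]=1
    for n,m in(("red",(r>1.8*g)&(r>120)&reg),("green",(g>1.3*r)&(g>1.2*b)&reg)):
        y,x=np.nonzero(m); p=(x.mean(),y.mean()); print(c,n,len(x),np.round(p,1),atz(c,p,.095).round(4))
    for n in("knob","turntable","canvas"):
        for s in bot.silhouettes(n,c)[:1]:
            y,x=np.nonzero(s["pixels"]); print(c,n,round(s["confidence"],2),np.round(s["box"],1),len(x),round(x.mean(),1),round(y.mean(),1))
            if n=="turntable":
                k=cv2.convexHull(np.c_[x,y].astype(np.int32)); e=cv2.fitEllipse(k); print("ell",e,atz(c,e[0],.05).round(4))
    y0,x0=(203,278) if c=="scene" else (178,190)
    cr=im[y0:y0+34,x0:x0+34].astype(np.uint8)[...,::-1]
    cv2.imwrite(f"pics/k_{c}.png",cv2.resize(cr,(340,340),interpolation=0))
cv2.imwrite("pics/k.png",np.hstack([cv2.imread("pics/k_scene.png"),cv2.imread("pics/k_top.png")]))
i=bot.camera_info("top");print(i["fx"],i["rotation"])
```

```text
scene red 52 [229.2 169. ] [ 0.5043 -0.1168  0.095 ]
scene green 37 [212.1 179.1] [ 0.5778 -0.1297  0.095 ]
scene turntable 0.85 [245.6 234.7 102.2  83.2] 3428 243.9 238.4
ell ((244.74237060546875, 233.83265686035156), (81.26548767089844, 98.7962875366211), 89.47288513183594) [0.6575 0.0838 0.05  ]
scene canvas 0.59 [245.1 229.3  80.3  59.7] 2758 244.8 228.5
top red 57 [290.5 201.2] [ 0.499  -0.1203  0.095 ]
top green 58 [293.9 180.5] [ 0.5727 -0.1329  0.095 ]
top knob 0.58 [200.5 188.6   5.4   3.1] 55 201.4 186.3
top turntable 0.71 [235.4 163.5  86.9  87.6] 3225 236.6 164.1
ell ((235.26953125, 162.38465881347656), (85.3603515625, 87.00348663330078), 101.62104034423828) [0.6446 0.0776 0.05  ]
top canvas 0.95 [234.8 159.1  59.4  59.4] 2526 234.5 159.6
399.85552007289544 [[-0.0016342  -0.99682013  0.07966783]
 [-0.999976    0.00109257 -0.00684169]
 [ 0.00673289 -0.0796771  -0.99679799]]
```

View pics/k.png

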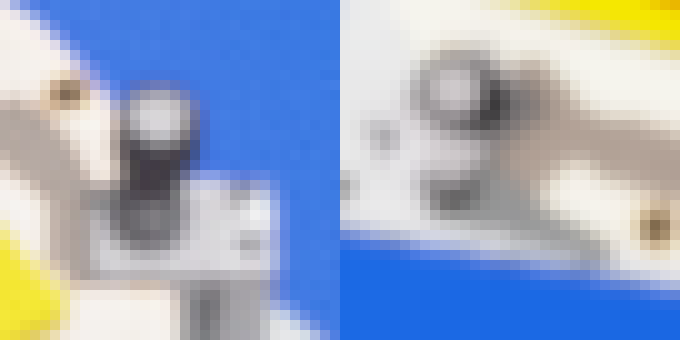

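The crops show the steel knob top at scene ~(293.3,214.5) and top ~(201,186.5).

Run:
```python
from h import *
print(atz("scene",(293.3,214.5),.134),atz("top",(201,186.5),.134))
def tri(a,b):
    A=[];B=[]
    for c,p in(("scene",a),("top",b)):
        e,d=ray(c,p); d/=np.linalg.norm(d); P=np.eye(3)-np.outer(d,d);A.append(P);B.append(P@e)
    return np.linalg.solve(sum(A),sum(B))
print(tri((293.3,214.5),(201,186.5)),tri((229.2,169),(290.5,201.2)),tri((212.1,179.1),(293.9,180.5)))
```

```text
[0.55184132 0.19200458 0.134     ] [0.54805334 0.19128774 0.134     ]
[0.54885789 0.19110345 0.13039358] [ 0.49959357 -0.12116933  0.08831058] [ 0.57353154 -0.13389953  0.08872792]
```

Call:
{"name": "move_arm", "arguments": {"fingers": [1,1,1,1,1,1,1,1], "offset": [[16,32,0],[16,32,0],[16,32,0],[16,32,0],[16,32,0],[16,32,0],[16,32,0],[16,32,0]], "twist": [[0,0,0],[0,0,0],[0,0,0],[0,0,0],[0,0,0],[0,0,0],[0,0,0],[0,0,0]], "grip_force": 20}}

```text
time_s: 2.07
tcp_pos: [0.394, -0.3357, 0.2057]
eef_rot: [[0.913, 0.408, 0.0], [0.408, -0.913, -0.0], [0.0, 0.001, -1.0]]
ft_force: [0.3, 0.3, 0.0]
finger_gap: 0.468
gripper_force: 0.0
```

Call:
{"name": "move_arm", "arguments": {"fingers": [1,1,1,1,1,1,1,1], "offset": [[16,32,-5],[16,32,-10],[16,32,-10],[16,32,-10],[16,32,-10],[16,32,-10],[11,26,-10],[0,0,0]], "twist": [[0,0,0],[0,0,0],[0,0,0],[0,0,0],[0,0,0],[0,0,0],[0,0,0],[0,0,0]]}}

```text
time_s: 2.73
tcp_pos: [0.5004, -0.1149, 0.1384]
eef_rot: [[0.911, 0.413, -0.003], [0.413, -0.911, 0.003], [-0.002, -0.004, -1.0]]
ft_force: [-0.4, 0.2, 0.4]
finger_gap: 0.004
gripper_force: 0.0
```

Run:
```python
from h import *
ims=[bot.camera("scene")[140:215,180:280],bot.camera("top")[165:240,250:350]]
cv2.imwrite("pics/p1.png",np.hstack([cv2.resize(i[...,::-1],(400,300),interpolation=3) for i in ims]))
s=bot.observe();print(s["time_s"],s["tcp_pos"],s["ft_force"],s["finger_gap"])
```

```text
2.8333 [ 0.50050731 -0.1185855   0.14020309] [ 0.08903358 -1.11899428  1.52393101] 0.00688002727996301
```

View pics/p1.png

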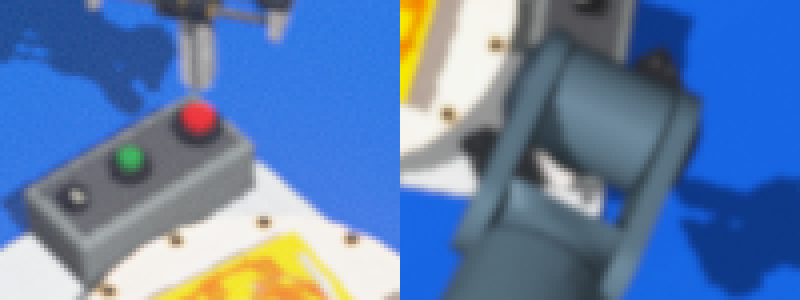

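The shut tips stand directly above the red button (crop tip ~(230,162), red ~(229,169)), so I press.

Call:
{"name": "move_arm", "arguments": {"fingers": [1,1,1,1,1,1,1,1], "offset": [[0,0,-20],[0,0,-17],[0,0,-4],[0,0,-3],[0,0,-3],[0,0,-2],[0,0,-1],[0,0,0]], "twist": [[0,0,0],[0,0,0],[0,0,0],[0,0,0],[0,0,0],[0,0,0],[0,0,0],[0,0,0]]}}

```text
time_s: 3.5
tcp_pos: [0.5009, -0.1203, 0.0914]
eef_rot: [[0.913, 0.408, 0.001], [0.408, -0.913, -0.002], [0.0, 0.002, -1.0]]
ft_force: [-3.2, -2.5, 5.0]
finger_gap: 0.004
gripper_force: 2.3
```

Call:
{"name": "move_arm", "arguments": {"fingers": [1,1,1,1], "offset": [[0,0,-1],[0,0,-1],[0,0,0],[0,0,0]], "twist": [[0,0,0],[0,0,0],[0,0,0],[0,0,0]]}}

```text
time_s: 3.83
tcp_pos: [0.5012, -0.1202, 0.091]
eef_rot: [[0.913, 0.409, 0.0], [0.409, -0.913, -0.002], [-0.0, 0.002, -1.0]]
ft_force: [-7.6, -0.3, 15.1]
finger_gap: 0.002
gripper_force: 7.6
```

Bottomed at 15 N. I release it and go above the knob.

Call:
{"name": "move_arm", "arguments": {"fingers": [1,1,1,1,1,1,1,1], "offset": [[0,0,10],[0,0,30],[0,0,30],[0,0,30],[0,0,0],[6,38,0],[6,38,0],[6,38,0]], "twist": [[0,0,0],[0,0,0],[0,0,0],[0,0,0],[0,0,0],[0,0,0],[0,0,0],[0,0,0]]}}

```text
time_s: 4.5
tcp_pos: [0.5188, -0.004, 0.1884]
eef_rot: [[0.914, 0.407, 0.002], [0.407, -0.914, 0.001], [0.002, -0.0, -1.0]]
ft_force: [0.1, -0.5, -0.3]
finger_gap: 0.006
gripper_force: 0.0
```

Call:
{"name": "move_arm", "arguments": {"fingers": [0.3,0.3,0.3,0.3,0.3,0.3,0.3,0.3], "offset": [[6,38,0],[6,38,0],[6,38,0],[6,38,0],[6,38,0],[1,8,0],[0,0,0],[0,0,0]], "twist": [[0,0,0],[0,0,0],[0,0,0],[0,0,0],[0,0,0],[0,0,0],[0,0,0],[0,0,0]]}}

```text
time_s: 5.17
tcp_pos: [0.5492, 0.1928, 0.1878]
eef_rot: [[0.912, 0.409, -0.001], [0.409, -0.912, -0.0], [-0.001, -0.0, -1.0]]
ft_force: [0.1, -0.6, 0.3]
finger_gap: 0.539
gripper_force: 0.0
```

Run:
```python
from h import *
ims=[bot.camera("scene")[165:240,245:345],bot.camera("top")[150:225,150:250]]
cv2.imwrite("pics/p2.png",np.hstack([cv2.resize(i[...,::-1],(400,300),interpolation=3) for i in ims]))
s=bot.observe();print(s["time_s"],s["tcp_pos"],s["ft_force"],s["finger_gap"],s["joint_pos"])
```

```text
5.2667 [0.54946432 0.19155131 0.18814908] [ 0.07861703 -0.71474721  0.17867612] 0.6195297532702915 [ 1.40727661e-01  1.03761769e-01  1.75090841e+00 -4.53223082e-05
  1.28719102e+00  1.29217400e+00]
```

View pics/p2.png

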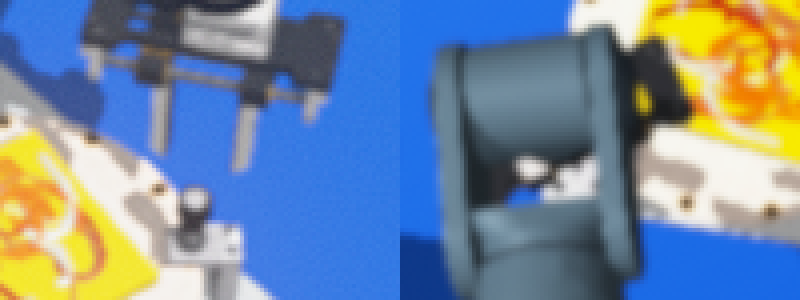

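The fingers straddle the knob (tips' midpoint at crop x~200, knob ~196), as expected. I descend, close and check.

Call:
{"name": "move_arm", "arguments": {"fingers": [0.3,0.3,0.3,0.3,0.3,0.3,0.3], "offset": [[0,0,-20],[0,0,-20],[0,0,-20],[0,0,-15],[0,0,-10],[0,0,0],[0,0,0]], "twist": [[0,0,0],[0,0,0],[0,0,0],[0,0,0],[0,0,0],[0,0,0],[0,0,0]]}}

```text
time_s: 5.85
tcp_pos: [0.5496, 0.1918, 0.1035]
eef_rot: [[0.913, 0.407, -0.0], [0.407, -0.913, -0.0], [-0.0, -0.0, -1.0]]
ft_force: [0.5, -0.2, 0.1]
finger_gap: 0.7
gripper_force: 0.0
```

Run:
```python
from h import *
im=bot.camera("scene")[175:235,255:335]
cv2.imwrite("pics/p3.png",cv2.resize(im[...,::-1],(640,480),interpolation=3))
s=bot.observe();print(s["time_s"],s["tcp_pos"],s["ft_force"],s["finger_gap"])
```

```text
5.9 [0.55025757 0.19215536 0.10439568] [ 1.09373431 -0.21958723 -0.81022218] 0.7011839865186348
```

View pics/p3.png

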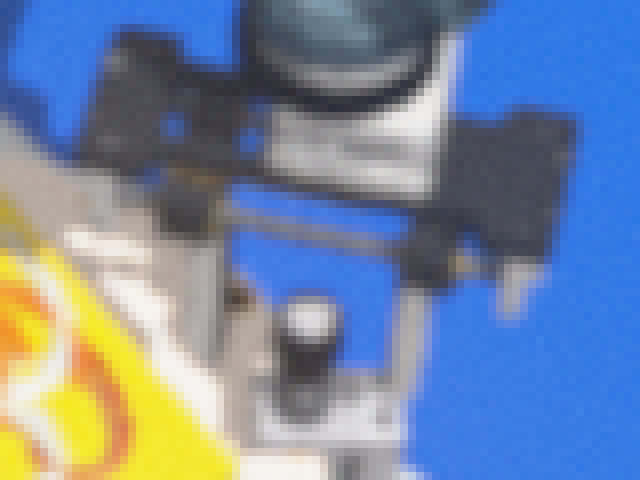

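The knob (crop ~(308,325)) sits centrally between the two fingers (x~215 and ~410), at grip height. Closing at moderate force first.

Call:
{"name": "move_arm", "arguments": {"fingers": [0.5,0.6,0.7,0.8,1,1,1,1], "offset": [[0,0,0],[0,0,0],[0,0,0],[0,0,0],[0,0,0],[0,0,0],[0,0,0],[0,0,0]], "twist": [[0,0,0],[0,0,0],[0,0,0],[0,0,0],[0,0,0],[0,0,0],[0,0,0],[0,0,0]], "grip_force": 25}}

```text
time_s: 6.57
tcp_pos: [0.5498, 0.1922, 0.1037]
eef_rot: [[0.913, 0.409, 0.001], [0.409, -0.913, -0.001], [0.0, 0.001, -1.0]]
ft_force: [0.7, -2.8, 0.8]
finger_gap: 0.287
gripper_force: 25.0
```

Gap ~27 mm matches the knob. I tighten and lift.

Call:
{"name": "move_arm", "arguments": {"fingers": [1,1,1,1,1,1,1,1], "offset": [[0,0,0],[0,0,0],[0,0,3],[0,0,3],[0,0,3],[0,0,3],[0,0,3],[0,0,0]], "twist": [[0,0,0],[0,0,0],[0,0,0],[0,0,0],[0,0,0],[0,0,0],[0,0,0],[0,0,0]], "grip_force": 58}}

```text
time_s: 7.23
tcp_pos: [0.5497, 0.1922, 0.1162]
eef_rot: [[0.913, 0.408, 0.001], [0.408, -0.913, -0.0], [0.001, 0.001, -1.0]]
ft_force: [9.2, -1.7, -15.9]
finger_gap: 0.287
gripper_force: 58.0
```

Call:
{"name": "move_arm", "arguments": {"fingers": [1,1,1,1], "offset": [[0,0,1],[0,0,0],[0,0,0],[0,0,0]], "twist": [[0,0,0],[0,0,0],[0,0,0],[0,0,0]]}}

```text
time_s: 7.57
tcp_pos: [0.5496, 0.1922, 0.1165]
eef_rot: [[0.913, 0.408, 0.001], [0.408, -0.913, -0.0], [0.001, 0.001, -1.0]]
ft_force: [11.5, -2.4, -16.2]
finger_gap: 0.284
gripper_force: 58.0
```

About 13 mm up; a bit more, easing the side load.

Call:
{"name": "move_arm", "arguments": {"fingers": [1,1,1,1,1,1], "offset": [[1,0,1],[0,0,1],[0,0,1],[0,0,0],[0,0,0],[0,0,0]], "twist": [[0,0,0],[0,0,0],[0,0,0],[0,0,0],[0,0,0],[0,0,0]]}}

```text
time_s: 8.07
tcp_pos: [0.5496, 0.1922, 0.1187]
eef_rot: [[0.913, 0.408, -0.002], [0.408, -0.913, -0.001], [-0.002, -0.0, -1.0]]
ft_force: [8.4, -1.3, -17.0]
finger_gap: 0.283
gripper_force: 58.0
```

Call:
{"name": "move_arm", "arguments": {"fingers": [1,1,1,1,1,1,1], "offset": [[1,0,1],[0,0,1],[0,0,0],[0,0,0],[0,0,0],[0,0,0],[0,0,0]], "twist": [[0,0,0],[0,0,0],[0,0,0],[0,0,0],[0,0,0],[0,0,0],[0,0,0]]}}

```text
time_s: 8.65
tcp_pos: [0.5496, 0.1922, 0.1198]
eef_rot: [[0.913, 0.408, -0.004], [0.408, -0.913, -0.001], [-0.004, -0.001, -1.0]]
ft_force: [7.6, -2.0, -19.0]
finger_gap: 0.285
gripper_force: 58.0
```

Run:
```python
from h import *
im=bot.camera("scene")[175:235,255:335]
cv2.imwrite("pics/p4.png",cv2.resize(im[...,::-1],(640,480),interpolation=3))
for _ in range(3):
    bot.camera("top");s=bot.observe();print(s["time_s"],s["tcp_pos"],s["ft_force"],s["finger_gap"],s["gripper_force"])
```

```text
8.75 [0.54961054 0.19215272 0.11973383] [  7.05279162  -0.84735788 -19.18155758] 0.2813404225524501 57.992889252759596
8.8 [0.54962805 0.19214848 0.11976185] [  8.08434052  -1.03921369 -18.85461864] 0.28089796824007085 57.992816312685136
8.85 [0.5496175  0.1921568  0.11975591] [  7.43493542  -1.65889175 -17.88856921] 0.28127935119695435 57.99291653162527
```

View pics/p4.png

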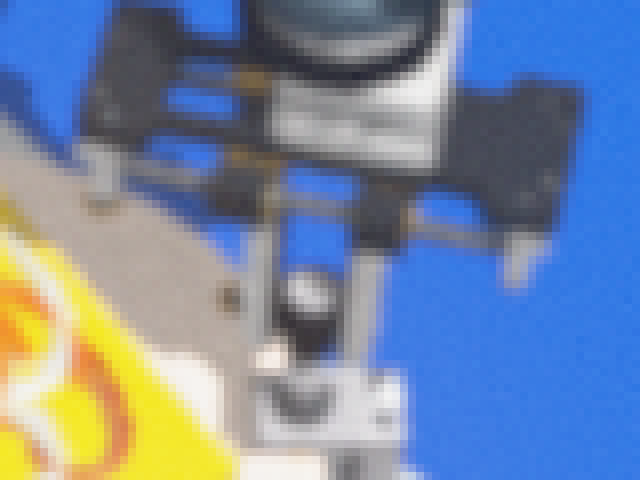

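The picture shows the knob gripped and raised: its steel top has moved up from crop row ~318 to ~295. The TCP has risen 16.1 mm and the pull is ~18.5 N, both steady, so the plunger is at its stop.

```bash
python3 -c "
from rig import bot
print(bot.sign_off())"
```

```text
the job is handed in; nothing more can be done
None
```

I pressed the red stop button fully down and let it go, then pulled the index plunger up about 16 mm, to its stop. The gripper still holds the knob there, and the job is handed in; no verdict came back.

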